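# Run a setting master along the fence to the gauge anvil

### The job

Push the round setting master gently sideways up to the steel fence beside where it stands, then push it along the fence, always touching it, never lifted, until it meets the gauge head's anvil, and keep it pressed there with about 10 N for half a second. Never load the fence or the gauge head with more than 20 N. Then let go and leave the master standing against the fence and the gauge's pin; leave everything else where it is.

Things in the scene. Friction and masses are not known exactly. Their poses are not given: they have to be found in the camera images.
- master: the round setting master: a plain aluminium disc standing flat, 90 mm diameter, 45 mm high, about 0.75 kg (varies); too wide for most grippers, so it is pushed. Origin at the centre of its underside. Sliding it on the plate takes roughly 2 to 8 N. It stands on the plate, clear of the fence, near the plate's right-hand end (its -y end).
- plate: dark granite setting plate, fixed, 300 mm (its x) by 460 mm (its y) by 20 mm thick. Origin at the centre of its underside, so its top is 20 mm above the origin; z up. Its +x side carries the fence; its +y direction is the direction of travel towards the gauge head; its yaw differs by up to about 15 degrees from the world axes.
- fence: straight fixed steel bar on the plate, 440 mm long (along its y), 14 mm thick, 35 mm high above the plate. Origin on the plate's top at mid length of the face that looks to -x, the face the master runs along; axes as the plate's. A master that touches the fence has its centre 45 mm to the -x side of this origin's face.
- head: fixed black gauge head on the plate at the fence's +y end, 60 mm (x) by 70 mm (y), 62 mm high. Origin on the plate's top under the middle of its front face (which looks to -y, at the coming master), on the line that the centre of a master touching the fence follows; axes as the plate's.
- spindle (a point): point on the head's front face, 22 mm above the plate, where a steel spindle comes out to -y. It ends in a flat anvil, 28 mm wide, 26 mm high. The anvil's front stands 30 to 65 mm before this point, differently each time and not measured: find it by feel.
- anvil_line (a point): point on the spindle's axis 65 mm before the head's front face: the place nearest the coming master where the anvil's front can be. A thin feeler pin (8 mm diameter) stands 6 mm proud of the anvil and goes in under about 1 N; the anvil itself then yields on a buffer of about 6 N per mm (2 mm at 12 N), and is solid after 12 mm.
- ring: plain steel ring gauge, 44 mm outside, 20 mm high, standing flat on the plate near its robot-side edge, loose, not to be disturbed. Origin at the middle of its underside.
- collet: small steel collet, 32 mm across, 40 mm high, standing on the plate near its robot-side edge, loose, not to be disturbed. Origin at the middle of its underside.
- holder_a: steel tool holder with flange, 62 mm across, 92 mm high, standing on the table to the left, loose, not to be disturbed. Origin at the middle of its underside.
- holder_b: a second identical steel tool holder, standing on the table to the left, loose, not to be disturbed. Origin at the middle of its underside.
- wrench: open-ended wrench, 170 mm long, lying on the table to the right, loose, not to be disturbed. Origin at its middle or grip, on its underside.
- driver: screwdriver, 190 mm long, lying on the table at the right, far side, loose, not to be disturbed. Origin at its middle or grip, on its underside.
- jar: small lidded jar, 56 mm across, 70 mm high, on the table at the left, far side, loose, not to be disturbed. Origin at the middle of its underside.

How it is judged:
By the outcome, as a careful person would: the job done as asked, in the order asked, and still so for the second after the job is handed in, with the robot touching nothing.
It also fails if it takes over 72 s, if anything falls off the work surface, if the arm or the gripper's body presses on something with over 40 N, if the wrist force passes 120 N, or if a joint passes its speed limit or range.

### The arm

A 7-joint arm with a two-finger parallel gripper is mounted at the origin on the work surface. World frame = base frame: x ahead of the robot, y to its left, z up, the work surface at z = 0. Lengths are in m, angles in rad, forces in N, time in s.
With the tool pointing down it reaches from about 0.425 to 0.875 m from the base axis. Payload 4.7 kg.
Tool frame: the origin (TCP) lies midway between the tips of the shut fingers; the grasp point (between the pads) lies 19 mm behind it; z points along the fingers, y is the line along which they close (so a half turn about z gives the same grasp; the last joint's range is limited). The gripper opens to 87 mm and grips with 3 to 60 N. Pads are 19 mm wide; open, the fingers measure 117 mm over their backs; the gripper's body (75 mm by 190 mm) begins 51 mm behind the grasp point.
Start: joints at [1.185, 0.321, -0.07, 1.45, 0.023, 1.371, -0.057], TCP at [0.253, -0.599, 0.223] pointing down, gripper open.
Joint ranges: [-2.86, 2.86], [-0.3, 2.09], [-1.38, 1.24], [0.06, 2.45], [-1.56, 4.7], [0.09, 2.05], [-2.69, 2.69]. Speed limits (rad/s): [2.57, 2.57, 3.14, 3.14, 3.14, 3.14, 3.14].

### API

Orientations are given as a rotation vector (axis times angle).
In Python, from bench import ctrl, get_image, calibration gives the robot as it stands.
- The arm moves only by the tool apply_moves, never from a script. Its arguments are lists of equal length, an entry for each row: "dp": the shift along the tool's x, y, z in m, a list of three; "twist": the turn, a rotation vector about the tool's x, y, z in rad, a list of three; "fingers": the closure, from 0 (fully open) to 1 (shut). In form: {"dp": [[dx, dy, dz], ...], "twist": [[ax, ay, az], ...], "fingers": [fingers, ...]}. A call has 1 to 10 rows; each row shifts and turns the commanded pose from where the row before left it, along the tool's axes as they then stand; what a row does not reach is not made up. A row lasts 1/10 s, in which the tool goes at most 50 mm and 8.59 degrees, less where a joint would pass 70% of its speed; a pose out of reach is approached as far as the arm can. A call is refused whole if a number of a shift passes 0.05 or a number of a turn 0.15, either way. A call with a gripper value outside its range is refused whole. The fingers move at their own pace and stop on an object; "newtons" is the grip in N (left out, the last holds). Time passes only in rows, so rows that do not move let the fingers close. It gives the time, the measured TCP pose, the force, the opening and the grip force at its end, in the units of the state.
- ctrl.get_state(): the state, without advancing time (a new reading comes with each control period).
- get_image(name): name is "scene" or "top"; returns the picture (384x512x3 uint8, red, green, blue); there is no depth.
- calibration(name): a dict with "fx", "fy", "cx", "cy" (pixels), "k1" (the pictures are not rectified: a ray, as slopes to the right and down, at radius r is drawn at 1 + k1 r^2 times it, then the intrinsics apply), "eye" and "attitude" of the camera in the world. Camera axes: x right, y up, looking along -z (the intrinsics and any distortion apply to the point x, -y, -z); pixel columns grow to the right and rows downward; lengths in m; the calibration is good to about 2 mm. A picture is of the moment at which its call begins. calibration takes no time and is no camera call.
- ctrl.close_job(): hands the job in; it is judged then, once.
The state is a dict: "time": time; "joint_positions": joint angles; "qd": joint speeds; "joint_torque": joint torques, N m; "position": TCP position; "tool_rot": TCP orientation; "ft_force": force on the tool from outside, world axes, zero at the start; "torque": the same for the moment, N m; "grip_width": opening from 0.0 (shut) to 1.0 (fully open); "grip_force": force on a finger pad.
Only numpy, scipy, OpenCV 4.12 (cv2) and the standard library are available. Lean on these libraries where they do the work, as an engineer would, in place of code of your own. Each camera call takes 0.05 s, during which the arm holds its last target. There are 200 camera calls.

## Working session

There is one attempt and no reset: what is moved stays moved. The work goes in short steps, Python scripts to look and compute and a tool call to move; the robot and the scene stay as the last step left them, time stands still between calls to the robot, and variables do not carry over. Pictures are saved under pics/ and viewed, at most 10 in all, crops included, and the job is handed in when it is done.

Besides the shell and the picture viewer there is one more tool, called as name(argument=value, ...) on one line, values as JSON. apply_moves: Moves the arm, as the interface text tells. Its arguments: {"type":"object","properties":{"dp":{"type":"array"},"twist":{"type":"array"},"fingers":{"type":"array"},"newtons":{"type":"number"}},"required":["dp","twist","fingers"]}

```bash
mkdir -p pics; ls; python3 - <<'E'
from bench import ctrl,get_image,calibration
import cv2
for n in("scene","top"):
    cv2.imwrite(f"pics/{n}0.png",cv2.cvtColor(get_image(n),cv2.COLOR_RGB2BGR)); print(calibration(n))
s=ctrl.get_state();print({k:s[k] for k in("time","position","tool_rot","ft_force","grip_width")})
E
```

```text
pics
{'fx': 359.718336436554, 'fy': 359.718336436554, 'cx': 264.37061316969346, 'cy': 187.93329744651882, 'k1': 0.02895778803654583, 'eye': array([1.21234163, 0.49850238, 0.62566501]), 'attitude': array([0.56687227, 1.04603673, 1.95993037])}
{'fx': 426.67684030593193, 'fy': 426.67684030593193, 'cx': 254.32993311061034, 'cy': 186.27082524904193, 'k1': -0.1468747909566182, 'eye': array([0.28336291, 0.04150965, 1.32510022]), 'attitude': array([ 0.11268845, -0.14235929, -1.57257693])}
{'time': 0.1, 'position': array([ 0.25277057, -0.59828969,  0.2215542 ]), 'tool_rot': array([-3.07735627e+00, -6.23543083e-01,  7.00462661e-04]), 'ft_force': array([ 0.44677089,  0.0657387 , -0.32476573]), 'grip_width': 0.9983355134615054}
```

View pics/top0.png

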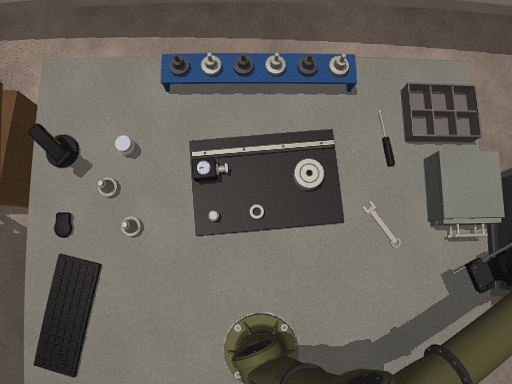

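View pics/scene0.png

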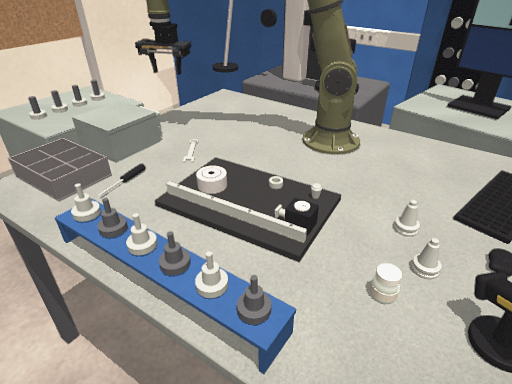

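```bash
cat > h.py <<'E'
import numpy as np,cv2
from scipy.spatial.transform import Rotation as R
from bench import ctrl,get_image,calibration
def cam(n):
    c=calibration(n);K=np.array([[c['fx'],0,c['cx']],[0,c['fy'],c['cy']],[0,0,1]])
    A=R.from_rotvec(c['attitude']).as_matrix()@np.diag([1,-1,-1])  # cv camera -> world
    return K,np.array([c['k1'],0,0,0,0]),A,np.array(c['eye'])
def unproj(n,px,z):
    K,D,A,e=cam(n);u=cv2.undistortPoints(np.array(px,float).reshape(-1,1,2),K,D)[:,0]
    d=np.c_[u,np.ones(len(u))]@A.T
    return e+d*((z-e[2])/d[:,2])[:,None]
def proj(n,P):
    K,D,A,e=cam(n);return cv2.projectPoints(np.array(P,float),cv2.Rodrigues(A.T)[0],-A.T@e,K,D)[0][:,0]
E
python3 - <<'E'
from h import *
im=cv2.imread('pics/top0.png')[122:242,185:350]
cv2.imwrite('pics/c1.png',cv2.resize(im,None,fx=4.8,fy=4.8,interpolation=cv2.INTER_CUBIC))
px=[[190,141],[333,130],[343,222],[197,236]]
P=unproj('top',px,.02);print(P)
print(np.linalg.norm(np.diff(np.r_[P,P[:1]],axis=0),axis=1))
print(unproj('top',[[309,174]],.065))
E
```

```text
[[ 0.6428705   0.21847037  0.02      ]
 [ 0.67868728 -0.23741013  0.02      ]
 [ 0.38389165 -0.25743017  0.02      ]
 [ 0.34408326  0.19194189  0.02      ]]
[0.45728533 0.29547465 0.45113187 0.29996262]
[[ 0.52652092 -0.14859298  0.065     ]]
```

View pics/c1.png

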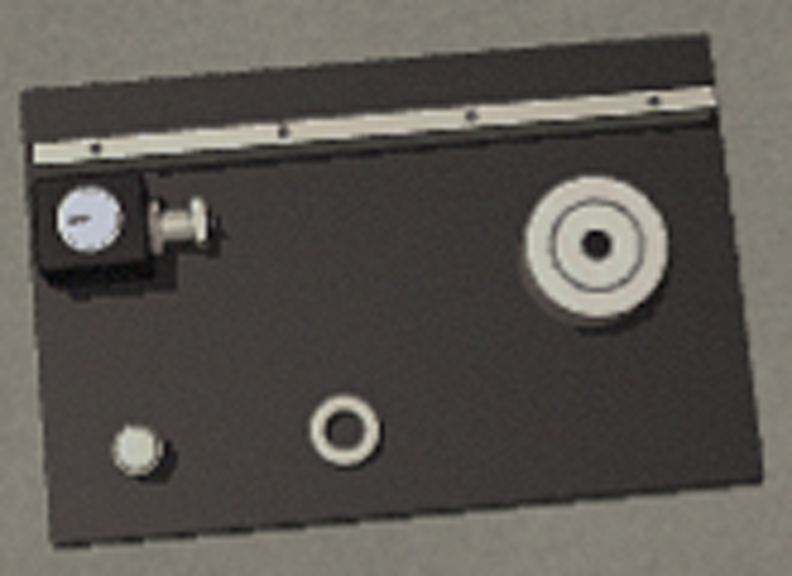

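The crop (4.8×) shows the plate corners at crop px (20,91), (709,35), (763,482) and (52,546). The fence's top face edge runs (36,163)→(715,106), the master's top centre is at (596,247), the anvil front at about (211,222), the ring at (344,430) and the collet at (137,450).

```bash
cat >> h.py <<'E'
def crop(u): return (np.array(u,float)+.5)/4.8-.5+np.array([185,122])
E
python3 - <<'E'
from h import *
from scipy.optimize import least_squares
C=crop([[20,91],[709,35],[763,482],[52,546]])
L=np.array([[.15,.23,.02],[.15,-.23,.02],[-.15,-.23,.02],[-.15,.23,.02]])
def W(p,L):return (R.from_euler('z',p[2]).apply(L)+[p[0],p[1],0])
f=least_squares(lambda p:(proj('top',W(p,L))-C).ravel(),[.51,-.02,0])
print('plate',f.x,np.degrees(f.x[2]),f.fun.round(2))
F=unproj('top',crop([[36,163],[715,106]]),.055);G=unproj('top',crop([[33,145],[715,87]]),.055)
d=F[0]-F[1];print('fence face',F,np.linalg.norm(d),np.degrees(np.arctan2(-d[0],d[1])));print('far edge',G)
M=unproj('top',crop([[596,247],[525,247],[667,247],[596,176],[596,318]]),.065);print('master',M[0],np.linalg.norm(M[1]-M[2]),np.linalg.norm(M[3]-M[4]))
A=unproj('top',crop([[211,222]]),.055)
T=lambda P:R.from_euler('z',-f.x[2]).apply(np.array(P)-[f.x[0],f.x[1],0])
for n,p in(('fence',F),('far',G),('master',M[:1]),('anvil',A),('headfront',unproj('top',crop([[143,177],[155,262]]),.082)),('ring',unproj('top',crop([[344,430]]),.04)),('collet',unproj('top',crop([[137,450]]),.06))):print(n,T(p).round(4).tolist(),p[0])
E
```

```text
plate [ 0.51417928 -0.01887053  0.08279864] 4.744012576084667 [-0.11 -0.09  0.1  -0.1   0.41  0.03 -0.39  0.13]
fence face [[ 0.58714597  0.20628971  0.055     ]
 [ 0.62395971 -0.22977738  0.055     ]] 0.43761828788312 4.8255920586078505
far edge [[ 0.59895148  0.20844365  0.055     ]
 [ 0.63665932 -0.23032543  0.055     ]]
master [ 0.52940884 -0.14797875  0.065     ] 0.0901247078750715 0.09117010171031643
fence [[0.0913, 0.2184, 0.055], [0.092, -0.2193, 0.055]] [0.58714597 0.20628971 0.055     ]
far [[0.1033, 0.2195, 0.055], [0.1046, -0.2209, 0.055]] [0.59895148 0.20844365 0.055     ]
master [[0.0045, -0.1299, 0.065]] [ 0.52940884 -0.14797875  0.065     ]
anvil [[0.0433, 0.1103, 0.055]] [0.54825904 0.09461082 0.055     ]
headfront [[0.0698, 0.1495, 0.082], [0.0155, 0.1461, 0.082]] [0.57138947 0.13589212 0.082     ]
ring [[-0.0941, 0.0379, 0.04]] [0.41730185 0.01111046 0.04      ]
collet [[-0.0973, 0.1674, 0.06]] [0.40333482 0.13989802 0.06      ]
```

apply_moves(dp=[[0, 0, 0], [0, 0, 0], [0, 0, 0], [0, 0, 0], [0, 0, 0], [0, 0, 0], [0, 0, 0], [0, 0, 0], [0, 0, 0], [0, 0, 0]], twist=[[0, 0, -0.125], [0, 0, -0.125], [0, 0, -0.125], [0, 0, -0.125], [0, 0, -0.125], [0, 0, -0.125], [0, 0, -0.125], [0, 0, -0.125], [0, 0, -0.125], [0, 0, -0.125]], fingers=[1, 1, 1, 1, 1, 1, 1, 1, 1, 1], newtons=30)

```text
time: 1.1
position: [0.2528, -0.5985, 0.2219]
tool_rot: [-2.125, -2.312, -0.001]
ft_force: [1.0, 0.5, -0.4]
grip_width: 0.17
grip_force: 0.0
```

```bash
cat >> h.py <<'E'
PL=np.array([.51418,-.01887,0]);YAW=.0828
def plate(p): return R.from_euler('z',-YAW).apply(np.array(p)-PL)
def st():
    s=ctrl.get_state();Rt=R.from_rotvec(s['tool_rot']);x=Rt.as_matrix()[:,0]
    print('t',round(s['time'],2),'plate',plate(s['position']).round(4),'xhead-travel deg',round(np.degrees(np.arctan2(x[1],x[0])-YAW)-90,2),'tilt',Rt.as_matrix()[:,2].round(4),'F plate',R.from_euler('z',-YAW).apply(s['ft_force']).round(2),'w',round(s['grip_width'],3),'q',np.round(s['joint_positions'],2))
    return s,Rt
def go(x,y,z):
    s,Rt=st();t=R.from_euler('z',YAW).apply([x,y,z])+PL
    print('tool shift',Rt.inv().apply(t-s['position']).round(4))
E
python3 -c "
from h import *
go(-.085,-.13,.13)"
```

```text
t 1.1 plate [-0.3084 -0.556   0.2219] xhead-travel deg 0.08 tilt [-5.e-04  1.e-03 -1.e+00] F plate [ 1.03  0.45 -0.45] w 0.17 q [ 1.31  0.33 -0.23  1.45  0.08  1.37  1.16]
tool shift [0.4256 0.2241 0.0923]
```

apply_moves(dp=[[0.03, 0.016, 0], [0.03, 0.016, 0], [0.03, 0.016, 0], [0.03, 0.016, 0], [0.03, 0.016, 0], [0.03, 0.016, 0], [0.03, 0.016, 0], [0.03, 0.016, 0], [0.03, 0.016, 0], [0.03, 0.016, 0]], twist=[[0, 0, 0], [0, 0, 0], [0, 0, 0], [0, 0, 0], [0, 0, 0], [0, 0, 0], [0, 0, 0], [0, 0, 0], [0, 0, 0], [0, 0, 0]], fingers=[1, 1, 1, 1, 1, 1, 1, 1, 1, 1])

```text
time: 2.1
position: [0.3889, -0.2856, 0.2222]
tool_rot: [-2.132, -2.307, 0.0]
ft_force: [0.6, -0.2, 0.3]
grip_width: 0.001
grip_force: 0.0
```

apply_moves(dp=[[0.025, 0.0125, 0], [0.025, 0.0125, 0], [0.025, 0.0125, 0], [0.025, 0.0125, 0], [0.025, 0.0125, 0], [0, 0, 0.03], [0, 0, 0.03], [0, 0, 0.03], [0, 0, 0], [0, 0, 0]], twist=[[0, 0, 0], [0, 0, 0], [0, 0, 0], [0, 0, 0], [0, 0, 0], [0, 0, 0], [0, 0, 0], [0, 0, 0], [0, 0, 0], [0, 0, 0]], fingers=[1, 1, 1, 1, 1, 1, 1, 1, 1, 1])

```text
time: 3.1
position: [0.4411, -0.1574, 0.1327]
tool_rot: [-2.131, -2.307, 0.0]
ft_force: [0.0, -0.9, -0.0]
grip_width: 0.002
grip_force: 0.0
```

```bash
python3 -c "
from h import *
go(-.085,-.13,.032)
cv2.imwrite('pics/t1.png',cv2.resize(cv2.cvtColor(get_image('scene'),cv2.COLOR_RGB2BGR)[80:280,130:370],None,fx=3,fy=3))"
```

```text
t 3.1 plate [-0.0843 -0.132   0.1327] xhead-travel deg -0.21 tilt [-8.e-04  7.e-04 -1.e+00] F plate [-0.05 -0.86 -0.02] w 0.002 q [ 0.91  0.03 -0.63  1.98  0.02  1.14  0.35]
tool shift [ 0.0019 -0.0006  0.1007]
```

View pics/t1.png

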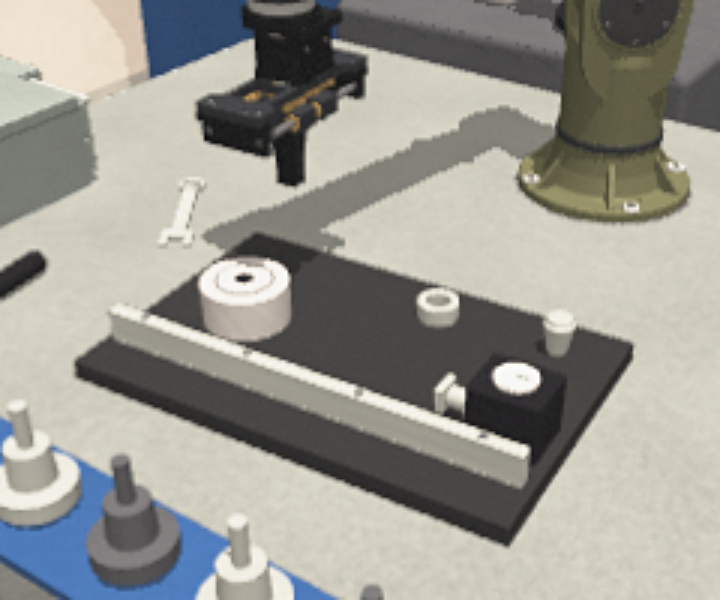

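The gripper is shut above the plate's robot side (crop px 290,170). The master (245,295), ring and collet are undisturbed and the way down is clear.

apply_moves(dp=[[0, 0, 0.03], [0, 0, 0.03], [0, 0, 0.02], [0, 0, 0.015], [0.002, 0, 0.005], [0, 0, 0], [0, 0.01, 0], [0, 0.008, 0], [0, 0, 0], [0, 0, 0]], twist=[[0, 0, 0], [0, 0, 0], [0, 0, 0], [0, 0, 0], [0, 0, 0], [0, 0, 0], [0, 0, 0], [0, 0, 0], [0, 0, 0], [0, 0, 0]], fingers=[1, 1, 1, 1, 1, 1, 1, 1, 1, 1])

```text
time: 4.15
position: [0.4597, -0.154, 0.0329]
tool_rot: [2.131, 2.308, 0.0]
ft_force: [0.1, 0.3, -0.2]
grip_width: 0.006
grip_force: 0.0
```

```bash
python3 -c "
from h import *
st()"
```

```text
t 4.15 plate [-0.0655 -0.1302  0.0329] xhead-travel deg -0.19 tilt [ 5.e-04 -1.e-04 -1.e+00] F plate [ 0.12  0.3  -0.16] w 0.006 q [ 0.85  0.21 -0.63  2.04  0.15  0.94  0.22]
```

apply_moves(dp=[[0, 0.002, 0], [0, 0.002, 0], [0, 0.002, 0], [0, 0.002, 0], [0, 0.002, 0], [0, 0.002, 0], [0, 0.002, 0], [0, 0.002, 0], [0, 0.002, 0], [0, 0.002, 0]], twist=[[0, 0, 0], [0, 0, 0], [0, 0, 0], [0, 0, 0], [0, 0, 0], [0, 0, 0], [0, 0, 0], [0, 0, 0], [0, 0, 0], [0, 0, 0]], fingers=[1, 1, 1, 1, 1, 1, 1, 1, 1, 1])

```text
time: 5.15
position: [0.4762, -0.1528, 0.0322]
tool_rot: [-2.129, -2.304, 0.007]
ft_force: [-9.6, -1.2, 8.5]
grip_width: 0.008
grip_force: 5.2
```

```bash
python3 -c "
from h import *
st()"
```

```text
t 5.15 plate [-0.0489 -0.1304  0.0322] xhead-travel deg -0.24 tilt [-6.4e-03 -2.0e-04 -1.0e+00] F plate [-9.62 -0.37  8.51] w 0.008 q [ 0.83  0.25 -0.62  2.    0.18  0.95  0.19]
```

apply_moves(dp=[[0, 0.0015, -0.0002], [0, 0.0015, -0.0002], [0, 0.0015, -0.0002], [0, 0.0015, -0.0002], [0, 0.0015, -0.0002]], twist=[[0, 0, 0], [0, 0, 0], [0, 0, 0], [0, 0, 0], [0, 0, 0]], fingers=[1, 1, 1, 1, 1])

```text
time: 5.65
position: [0.4861, -0.1518, 0.0332]
tool_rot: [-2.131, -2.307, 0.0]
ft_force: [-3.2, -0.3, -1.0]
grip_width: 0.006
grip_force: 1.7
```

```bash
python3 -c "
from h import *
st()"
```

```text
t 5.65 plate [-0.0389 -0.1302  0.0332] xhead-travel deg -0.22 tilt [-8.e-04  3.e-04 -1.e+00] F plate [-3.19 -0.04 -0.98] w 0.006 q [ 0.82  0.27 -0.62  1.98  0.19  0.95  0.18]
```

apply_moves(dp=[[0, 0.0015, -0.0002], [0, 0.0015, -0.0002], [0, 0.0015, -0.0002], [0, 0.0015, -0.0002], [0, 0.0015, -0.0002]], twist=[[0, 0, 0], [0, 0, 0], [0, 0, 0], [0, 0, 0], [0, 0, 0]], fingers=[1, 1, 1, 1, 1])

```text
time: 6.15
position: [0.4941, -0.1513, 0.0346]
tool_rot: [2.132, 2.307, 0.0]
ft_force: [-2.9, 0.2, -1.0]
grip_width: 0.003
grip_force: 1.2
```

```bash
python3 -c "
from h import *
st()"
```

```text
t 6.15 plate [-0.031  -0.1303  0.0346] xhead-travel deg -0.22 tilt [ 1.e-04 -0.e+00 -1.e+00] F plate [-2.84  0.46 -1.04] w 0.003 q [ 0.81  0.28 -0.62  1.96  0.2   0.96  0.17]
```

apply_moves(dp=[[0, 0.001, 0.0001], [0, 0.001, 0.0001], [0, 0.001, 0], [0, 0.001, 0], [0, 0.001, 0], [0, 0.001, 0], [0, 0.001, 0], [0, 0.001, 0], [0, 0.001, 0], [0, 0.001, 0]], twist=[[0, 0, 0], [0, 0, 0], [0, 0, 0], [0, 0, 0], [0, 0, 0], [0, 0, 0], [0, 0, 0], [0, 0, 0], [0, 0, 0], [0, 0, 0]], fingers=[1, 1, 1, 1, 1, 1, 1, 1, 1, 1])

```text
time: 7.15
position: [0.5038, -0.1507, 0.0345]
tool_rot: [2.132, 2.307, -0.001]
ft_force: [-5.7, -0.9, 3.7]
grip_width: 0.007
grip_force: 2.8
```

```bash
python3 -c "
from h import *
st()"
```

```text
t 7.15 plate [-0.0212 -0.1306  0.0345] xhead-travel deg -0.23 tilt [-3.e-04 -3.e-04 -1.e+00] F plate [-5.71 -0.38  3.66] w 0.007 q [ 0.79  0.3  -0.62  1.94  0.21  0.97  0.15]
```

apply_moves(dp=[[0, 0.0005, 0], [0, 0.0005, 0], [0, 0.0005, 0], [0, 0.0005, 0], [0, 0.0005, 0], [0, 0.0005, 0]], twist=[[0, 0, 0], [0, 0, 0], [0, 0, 0], [0, 0, 0], [0, 0, 0], [0, 0, 0]], fingers=[1, 1, 1, 1, 1, 1])

```text
time: 7.75
position: [0.5068, -0.1505, 0.0345]
tool_rot: [-2.132, -2.307, 0.001]
ft_force: [-5.0, -0.7, 2.8]
grip_width: 0.006
grip_force: 2.8
```

```bash
python3 -c "
from h import *
st()"
```

```text
t 7.75 plate [-0.0183 -0.1306  0.0345] xhead-travel deg -0.23 tilt [-3.e-04 -3.e-04 -1.e+00] F plate [-5.08 -0.24  2.77] w 0.006 q [ 0.79  0.3  -0.62  1.93  0.21  0.97  0.15]
```

apply_moves(dp=[[0, 0.0005, -0.0001], [0, 0.0005, -0.0001], [0, 0.0005, 0], [0, 0.0005, 0], [0, 0.0005, 0]], twist=[[0, 0, 0], [0, 0, 0], [0, 0, 0], [0, 0, 0], [0, 0, 0]], fingers=[1, 1, 1, 1, 1])

```text
time: 8.25
position: [0.5094, -0.1501, 0.0345]
tool_rot: [-2.132, -2.307, 0.0]
ft_force: [-4.6, -0.4, 2.2]
grip_width: 0.006
grip_force: 2.3
```

apply_moves(dp=[[0, 0.0005, 0], [0, 0.0005, 0], [0, 0.0005, 0]], twist=[[0, 0, 0], [0, 0, 0], [0, 0, 0]], fingers=[1, 1, 1])

```text
time: 8.55
position: [0.5109, -0.15, 0.0345]
tool_rot: [2.132, 2.307, -0.0]
ft_force: [-4.0, -0.0, 1.5]
grip_width: 0.006
grip_force: 2.3
```

```bash
python3 -c "
from h import *
st()
im=cv2.cvtColor(get_image('top'),cv2.COLOR_RGB2BGR)[122:242,185:350]
cv2.imwrite('pics/c2.png',cv2.resize(im,None,fx=4.8,fy=4.8,interpolation=cv2.INTER_CUBIC))"
```

```text
t 8.55 plate [-0.0141 -0.1304  0.0345] xhead-travel deg -0.22 tilt [ 0. -0. -1.] F plate [-4.03  0.33  1.53] w 0.006 q [ 0.78  0.31 -0.62  1.93  0.22  0.97  0.14]
```

View pics/c2.png

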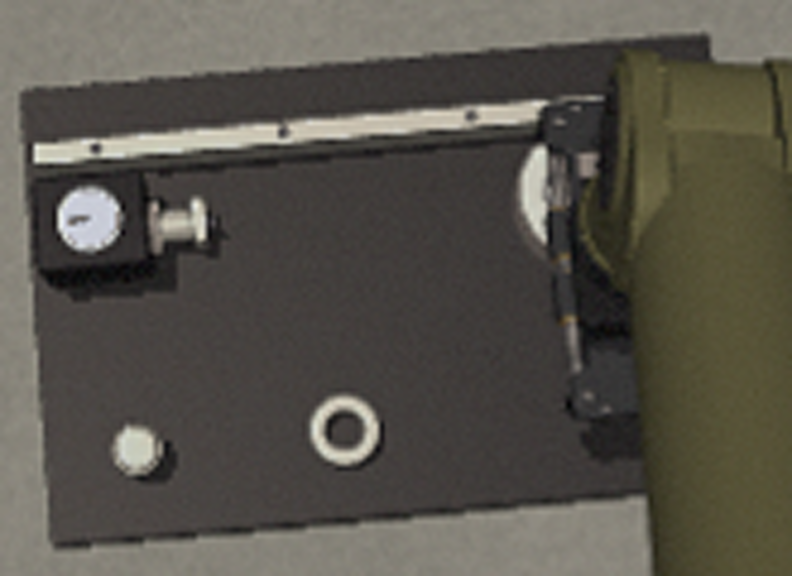

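The gripper hides most of the master. Its left rim shows at crop px (517,195), nearly at the fence, so I go on by feel.

apply_moves(dp=[[0, 0.0005, 0], [0, 0.0005, 0], [0, 0.0005, 0]], twist=[[0, 0, 0], [0, 0, 0], [0, 0, 0]], fingers=[1, 1, 1])

```text
time: 8.9
position: [0.5125, -0.1499, 0.0346]
tool_rot: [2.132, 2.307, 0.0]
ft_force: [-4.8, -0.9, 1.6]
grip_width: 0.006
grip_force: 2.3
```

apply_moves(dp=[[0, 0.0005, 0], [0, 0.0005, 0], [0, 0.0005, 0]], twist=[[0, 0, 0], [0, 0, 0], [0, 0, 0]], fingers=[1, 1, 1])

```text
time: 9.2
position: [0.5139, -0.1498, 0.0345]
tool_rot: [2.132, 2.307, -0.0]
ft_force: [-4.4, 0.2, 1.0]
grip_width: 0.006
grip_force: 2.3
```

```bash
python3 -c "
from h import *
st()"
```

```text
t 9.2 plate [-0.0111 -0.1304  0.0345] xhead-travel deg -0.22 tilt [ 0.e+00 -1.e-04 -1.e+00] F plate [-4.33  0.55  0.96] w 0.006 q [ 0.78  0.32 -0.62  1.92  0.22  0.97  0.14]
```

apply_moves(dp=[[0, 0.0005, 0], [0, 0.0005, 0], [0, 0.0005, 0]], twist=[[0, 0, 0], [0, 0, 0], [0, 0, 0]], fingers=[1, 1, 1])

```text
time: 9.5
position: [0.5154, -0.1497, 0.0345]
tool_rot: [2.132, 2.307, -0.0]
ft_force: [-4.6, -0.7, 1.3]
grip_width: 0.004
grip_force: 2.3
```

apply_moves(dp=[[0, 0.0005, 0], [0, 0.0005, 0], [0, 0.0005, 0]], twist=[[0, 0, 0], [0, 0, 0], [0, 0, 0]], fingers=[1, 1, 1])

```text
time: 9.8
position: [0.5167, -0.1496, 0.0345]
tool_rot: [-2.132, -2.307, 0.001]
ft_force: [-5.1, -0.4, 2.6]
grip_width: 0.004
grip_force: 2.9
```

```bash
python3 -c "
from h import *
st()"
```

```text
t 9.8 plate [-0.0083 -0.1305  0.0345] xhead-travel deg -0.22 tilt [-4.e-04 -1.e-04 -1.e+00] F plate [-5.07 -0.    2.64] w 0.004 q [ 0.78  0.32 -0.62  1.91  0.22  0.98  0.14]
```

apply_moves(dp=[[0, 0.0005, 0], [0, 0.0005, 0]], twist=[[0, 0, 0], [0, 0, 0]], fingers=[1, 1])

```text
time: 10.0
position: [0.5167, -0.1495, 0.0344]
tool_rot: [-2.131, -2.306, 0.003]
ft_force: [-8.5, -0.1, 5.2]
grip_width: 0.006
grip_force: 4.3
```

apply_moves(dp=[[0, 0.0005, 0], [0, 0.0005, 0]], twist=[[0, 0, 0], [0, 0, 0]], fingers=[1, 1])

```text
time: 10.2
position: [0.5168, -0.1496, 0.0344]
tool_rot: [-2.13, -2.305, 0.005]
ft_force: [-10.2, -0.9, 7.4]
grip_width: 0.006
grip_force: 5.8
```

apply_moves(dp=[[0, -0.001, 0], [0, -0.002, 0], [0, -0.004, 0], [0, -0.012, 0], [0, -0.022, 0], [0, -0.03, 0], [-0.025, 0, 0], [-0.03, 0, 0], [-0.025, 0, 0], [0, 0, 0]], twist=[[0, 0, 0], [0, 0, 0], [0, 0, 0], [0, 0, 0], [0, 0, 0], [0, 0, 0], [0, 0, 0], [0, 0, 0], [0, 0, 0], [0, 0, 0]], fingers=[1, 1, 1, 1, 1, 1, 1, 1, 1, 1])

```text
time: 11.2
position: [0.4542, -0.2391, 0.035]
tool_rot: [2.136, 2.299, -0.0]
ft_force: [0.8, 0.0, 0.1]
grip_width: 0.005
grip_force: 0.0
```

apply_moves(dp=[[0, 0, 0], [0, 0, 0], [0, 0, 0], [0, 0, 0]], twist=[[0, 0, 0.12], [0, 0, 0.12], [0, 0, 0.11], [0, 0, 0]], fingers=[1, 1, 1, 1])

```text
time: 11.6
position: [0.4545, -0.234, 0.0347]
tool_rot: [2.5, 1.901, 0.001]
ft_force: [-0.3, 0.8, 0.0]
grip_width: 0.007
grip_force: 0.0
```

```bash
python3 -c "
from h import *
go(.0227,-.1958,.033)
im=cv2.cvtColor(get_image('top'),cv2.COLOR_RGB2BGR)[122:242,185:350]
cv2.imwrite('pics/c3.png',cv2.resize(im,None,fx=4.8,fy=4.8,interpolation=cv2.INTER_CUBIC))"
```

```text
t 11.6 plate [-0.0773 -0.2095  0.0347] xhead-travel deg -20.24 tilt [ 9.e-04 -2.e-04 -1.e+00] F plate [-0.24  0.85  0.05] w 0.007 q [ 0.9   0.25 -0.52  1.98  0.15  0.95  0.03]
tool shift [0.0474 0.0891 0.0018]
```

View pics/c3.png

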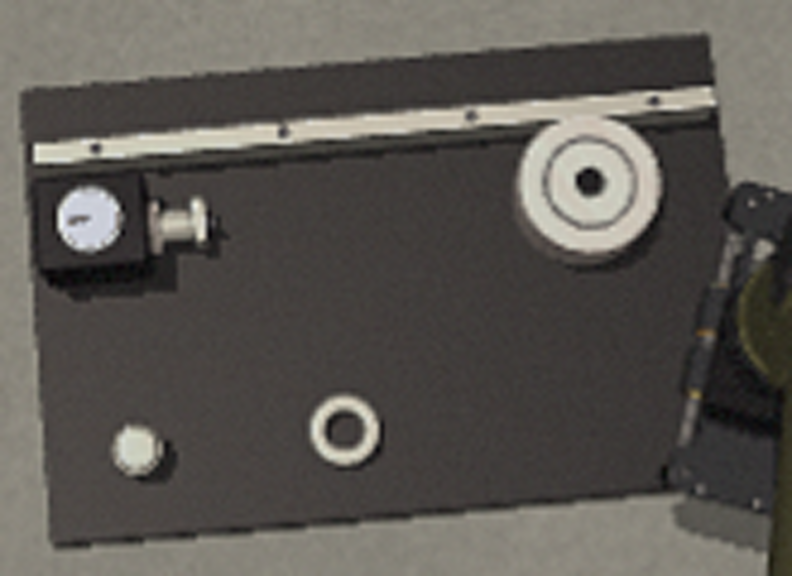

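The master now touches the fence (crop centre 590,183). The gripper is clear at the plate's right-hand end.

apply_moves(dp=[[0.01, 0.022, 0.0005], [0.01, 0.022, 0.0005], [0.012, 0.022, 0], [0.013, 0.022, 0], [0, 0, 0], [0, 0, 0]], twist=[[0, 0, 0], [0, 0, 0], [0, 0, 0], [0, 0, 0], [0, 0, 0], [0, 0, 0]], fingers=[1, 1, 1, 1, 1, 1])

```text
time: 12.25
position: [0.5511, -0.2142, 0.0333]
tool_rot: [-2.498, -1.904, 0.0]
ft_force: [0.2, 0.3, -0.4]
grip_width: 0.006
grip_force: 0.0
```

```bash
python3 -c "
from h import *
print(plate(unproj('top',crop([[590,183]]),.065)))
st()"
```

```text
[[ 0.04587672 -0.13074413  0.065     ]]
t 12.25 plate [ 0.0206 -0.1977  0.0333] xhead-travel deg -20.1 tilt [-5.e-04  6.e-04 -1.e+00] F plate [ 0.26  0.29 -0.38] w 0.006 q [ 0.76  0.41 -0.52  1.78  0.24  1.01 -0.12]
```

apply_moves(dp=[[0.004, 0, 0], [0.004, 0, 0], [0.003, 0, 0], [0.001, 0, 0], [0.001, 0, 0], [0.001, 0, 0]], twist=[[0, 0, 0], [0, 0, 0], [0, 0, 0], [0, 0, 0], [0, 0, 0], [0, 0, 0]], fingers=[1, 1, 1, 1, 1, 1])

```text
time: 12.85
position: [0.5549, -0.2016, 0.0336]
tool_rot: [2.501, 1.901, -0.0]
ft_force: [0.3, 0.3, -0.7]
grip_width: 0.006
grip_force: 0.0
```

apply_moves(dp=[[0.001, 0, 0], [0.001, 0, 0], [0.001, 0, 0]], twist=[[0, 0, 0], [0, 0, 0], [0, 0, 0]], fingers=[1, 1, 1])

```text
time: 13.15
position: [0.5558, -0.1986, 0.0335]
tool_rot: [2.501, 1.901, -0.0]
ft_force: [0.3, -1.1, -0.1]
grip_width: 0.006
grip_force: 1.3
```

```bash
python3 -c "
from h import *
st()"
```

```text
t 13.15 plate [ 0.0266 -0.1826  0.0335] xhead-travel deg -20.27 tilt [-1.e-04 -2.e-04 -1.e+00] F plate [ 0.24 -1.07 -0.08] w 0.006 q [ 0.74  0.41 -0.53  1.79  0.24  1.01 -0.15]
```

apply_moves(dp=[[0.0014, -0.0005, 0], [0.0014, -0.0005, 0], [0.0014, -0.0005, 0], [0.0014, -0.0005, 0], [0.0014, -0.0005, 0], [0.0014, -0.0005, 0]], twist=[[0, 0, 0], [0, 0, 0], [0, 0, 0], [0, 0, 0], [0, 0, 0], [0, 0, 0]], fingers=[1, 1, 1, 1, 1, 1])

```text
time: 13.75
position: [0.5537, -0.1926, 0.0335]
tool_rot: [2.502, 1.898, -0.006]
ft_force: [-4.2, -7.4, 2.3]
grip_width: 0.004
grip_force: 3.9
```

```bash
python3 -c "
from h import *
st()"
```

```text
t 13.75 plate [ 0.025  -0.1764  0.0335] xhead-travel deg -20.38 tilt [-0.0023 -0.0033 -1.    ] F plate [-4.83 -6.98  2.27] w 0.004 q [ 0.73  0.4  -0.53  1.8   0.24  1.01 -0.17]
```

apply_moves(dp=[[0.0019, -0.0007, 0], [0.0019, -0.0007, 0], [0.0019, -0.0007, 0], [0.0019, -0.0007, 0], [0.0019, -0.0007, 0], [0.0019, -0.0007, 0], [0.0019, -0.0007, 0], [0.0019, -0.0007, 0], [0.0019, -0.0007, 0], [0.0019, -0.0007, 0]], twist=[[0, 0, 0], [0, 0, 0], [0, 0, 0], [0, 0, 0], [0, 0, 0], [0, 0, 0], [0, 0, 0], [0, 0, 0], [0, 0, 0], [0, 0, 0]], fingers=[1, 1, 1, 1, 1, 1, 1, 1, 1, 1])

```text
time: 14.75
position: [0.5497, -0.1764, 0.0336]
tool_rot: [2.504, 1.894, -0.016]
ft_force: [-9.7, -13.3, 5.1]
grip_width: 0.006
grip_force: 7.6
```

```bash
python3 -c "
from h import *
st()"
```

```text
t 14.75 plate [ 0.0223 -0.16    0.0336] xhead-travel deg -20.54 tilt [-0.0065 -0.0078 -0.9999] F plate [-10.75 -12.44   5.13] w 0.006 q [ 0.71  0.39 -0.54  1.82  0.24  1.   -0.2 ]
```

The friction at the tool makes the disc roll into the fence, so the load is building up (about 11 N). I'll back off along the face normal and re-contact with a smaller angle (about 7°).

apply_moves(dp=[[-0.001, -0.0005, 0], [-0.0015, -0.0005, 0], [-0.002, -0.0005, 0], [-0.003, 0, 0], [-0.005, 0, 0], [-0.006, 0, 0], [0, 0, 0], [0, 0, 0], [0, 0, 0]], twist=[[0, 0, 0], [0, 0, 0], [0, 0, 0], [0, 0, 0], [0, 0, 0], [0, 0, 0], [0, 0, -0.115], [0, 0, -0.115], [0, 0, 0]], fingers=[1, 1, 1, 1, 1, 1, 1, 1, 1])

```text
time: 15.65
position: [0.5471, -0.1866, 0.0334]
tool_rot: [-2.266, -2.176, -0.001]
ft_force: [0.6, -0.3, -0.1]
grip_width: 0.006
grip_force: 0.0
```

```bash
python3 -c "
from h import *
go(.0382,-.1707,.0335)
im=cv2.cvtColor(get_image('top'),cv2.COLOR_RGB2BGR)[122:242,185:350]
cv2.imwrite('pics/c4.png',cv2.resize(im,None,fx=4.8,fy=4.8,interpolation=cv2.INTER_CUBIC))"
```

```text
t 15.65 plate [ 0.019  -0.1699  0.0334] xhead-travel deg -7.06 tilt [ 1.e-04  8.e-04 -1.e+00] F plate [ 0.59 -0.39 -0.12] w 0.006 q [ 0.77  0.4  -0.58  1.82  0.25  1.    0.05]
tool shift [ 0.0016  0.0192 -0.0001]
```

View pics/c4.png

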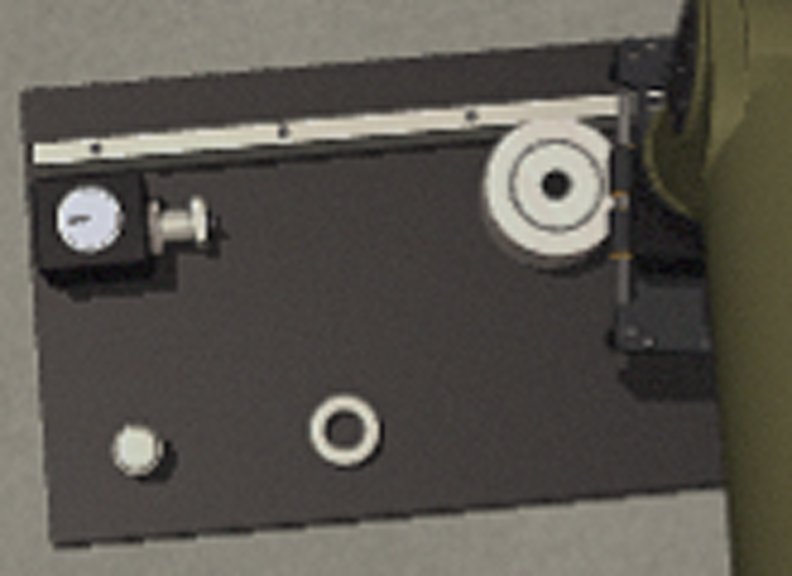

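The master still touches the fence, with its centre at crop px (555,185). The tool stands clear behind it.

apply_moves(dp=[[0, 0.01, 0], [0, 0.009, 0], [0.002, 0, 0], [0.001, 0, 0], [0.001, 0, 0], [0.001, 0, 0]], twist=[[0, 0, 0], [0, 0, 0], [0, 0, 0], [0, 0, 0], [0, 0, 0], [0, 0, 0]], fingers=[1, 1, 1, 1, 1, 1])

```text
time: 16.3
position: [0.566, -0.1825, 0.0334]
tool_rot: [-2.266, -2.175, 0.001]
ft_force: [-0.9, -0.5, -0.2]
grip_width: 0.005
grip_force: 0.0
```

apply_moves(dp=[[0.001, -0.0001, 0], [0.001, -0.0001, 0], [0.001, -0.0001, 0], [0.001, -0.0001, 0], [0.001, -0.0001, 0], [0.001, -0.0001, 0]], twist=[[0, 0, 0], [0, 0, 0], [0, 0, 0], [0, 0, 0], [0, 0, 0], [0, 0, 0]], fingers=[1, 1, 1, 1, 1, 1])

```text
time: 16.9
position: [0.5657, -0.178, 0.0336]
tool_rot: [2.267, 2.173, -0.002]
ft_force: [0.4, -2.9, -0.4]
grip_width: 0.002
grip_force: 1.9
```

```bash
python3 -c "
from h import *
st()"
```

```text
t 16.9 plate [ 0.0382 -0.1629  0.0336] xhead-travel deg -7.15 tilt [-0.     -0.0016 -1.    ] F plate [ 0.15 -2.95 -0.41] w 0.002 q [ 0.74  0.43 -0.57  1.78  0.27  1.01  0.02]
```

apply_moves(dp=[[0.0016, -0.0002, 0], [0.0016, -0.0002, 0], [0.0016, -0.0002, 0], [0.0016, -0.0002, 0], [0.0016, -0.0002, 0], [0.0016, -0.0002, 0], [0.0016, -0.0002, 0], [0.0016, -0.0002, 0]], twist=[[0, 0, 0], [0, 0, 0], [0, 0, 0], [0, 0, 0], [0, 0, 0], [0, 0, 0], [0, 0, 0], [0, 0, 0]], fingers=[1, 1, 1, 1, 1, 1, 1, 1])

```text
time: 17.7
position: [0.5649, -0.1637, 0.0336]
tool_rot: [2.266, 2.175, 0.0]
ft_force: [0.1, -3.9, 0.4]
grip_width: 0.002
grip_force: 2.2
```

```bash
python3 -c "
from h import *
st()"
```

```text
t 17.7 plate [ 0.0385 -0.1485  0.0336] xhead-travel deg -7.09 tilt [ 1.e-04 -1.e-04 -1.e+00] F plate [-0.18 -3.93  0.4 ] w 0.002 q [ 0.72  0.42 -0.58  1.79  0.27  1.01 -0.  ]
```

apply_moves(dp=[[0.0016, 0.0003, 0], [0.0016, 0.0003, 0], [0.0016, -0.0002, 0], [0.0016, -0.0002, 0], [0.0016, -0.0002, 0], [0.0016, -0.0002, 0]], twist=[[0, 0, 0], [0, 0, 0], [0, 0, 0], [0, 0, 0], [0, 0, 0], [0, 0, 0]], fingers=[1, 1, 1, 1, 1, 1])

```text
time: 18.3
position: [0.5651, -0.1539, 0.0336]
tool_rot: [2.266, 2.176, 0.0]
ft_force: [-0.5, -5.0, 1.2]
grip_width: 0.007
grip_force: 2.2
```

```bash
python3 -c "
from h import *
st()"
```

```text
t 18.3 plate [ 0.0396 -0.1388  0.0336] xhead-travel deg -7.08 tilt [ 1.e-04  1.e-04 -1.e+00] F plate [-0.87 -4.93  1.19] w 0.007 q [ 0.71  0.41 -0.59  1.8   0.27  1.01 -0.02]
```

apply_moves(dp=[[0.0025, -0.0002, 0], [0.0025, -0.0002, 0], [0.0025, -0.0002, 0], [0.0025, -0.0003, 0], [0.0025, -0.0003, 0], [0.0025, -0.0003, 0], [0.0025, -0.0003, 0], [0.0025, -0.0003, 0], [0.0025, -0.0003, 0], [0.0025, -0.0003, 0]], twist=[[0, 0, 0], [0, 0, 0], [0, 0, 0], [0, 0, 0], [0, 0, 0], [0, 0, 0], [0, 0, 0], [0, 0, 0], [0, 0, 0], [0, 0, 0]], fingers=[1, 1, 1, 1, 1, 1, 1, 1, 1, 1])

```text
time: 19.3
position: [0.5634, -0.129, 0.0336]
tool_rot: [2.266, 2.175, -0.0]
ft_force: [0.8, -4.4, 1.0]
grip_width: 0.002
grip_force: 2.2
```

```bash
python3 -c "
from h import *
st()"
```

```text
t 19.3 plate [ 0.0399 -0.1138  0.0336] xhead-travel deg -7.1 tilt [ 1.e-04 -1.e-04 -1.e+00] F plate [ 0.47 -4.48  1.02] w 0.002 q [ 0.68  0.4  -0.6   1.82  0.26  1.   -0.06]
```

apply_moves(dp=[[0.0015, -0.0002, 0], [0.0015, -0.0002, 0], [0.0015, -0.0003, 0], [0.002, -0.0004, 0], [0.002, -0.0004, 0], [0.002, -0.0004, 0], [0.002, -0.0004, 0], [0.002, -0.0004, 0]], twist=[[0, 0, 0.03], [0, 0, 0.03], [0, 0, 0.03], [0, 0, 0], [0, 0, 0], [0, 0, 0], [0, 0, 0], [0, 0, 0]], fingers=[1, 1, 1, 1, 1, 1, 1, 1])

```text
time: 20.1
position: [0.5595, -0.1192, 0.0335]
tool_rot: [2.364, 2.068, -0.013]
ft_force: [-6.2, -13.4, 7.1]
grip_width: 0.002
grip_force: 7.0
```

```bash
python3 -c "
from h import *
st()
im=cv2.cvtColor(get_image('top'),cv2.COLOR_RGB2BGR)[122:242,185:350]
cv2.imwrite('pics/c5.png',cv2.resize(im,None,fx=4.8,fy=4.8,interpolation=cv2.INTER_CUBIC))"
```

```text
t 20.1 plate [ 0.0369 -0.1038  0.0335] xhead-travel deg -12.38 tilt [-0.0055 -0.0062 -1.    ] F plate [ -7.32 -12.85   7.09] w 0.002 q [ 0.65  0.39 -0.58  1.83  0.26  1.   -0.17]
```

View pics/c5.png

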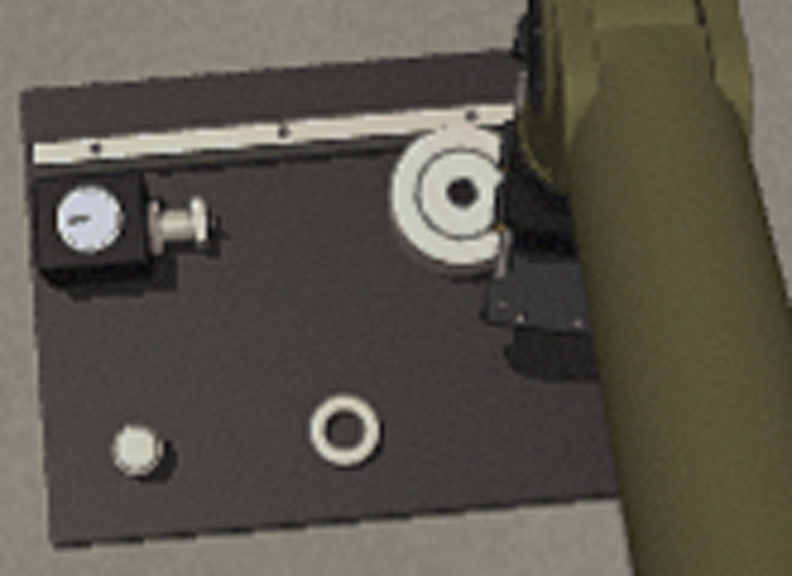

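```bash
python3 -c "
from h import *
print(plate(unproj('top',crop([[462,192],[555,185]]),.065)))
a=cv2.imread('pics/c5.png');g=cv2.cvtColor(a,cv2.COLOR_BGR2GRAY)
print(g[192,380:405:2])"
```

```text
[[ 0.04690436 -0.04912884  0.065     ]
 [ 0.04644755 -0.10838204  0.065     ]]
[ 58  58  56  67  84 111 152 187 212 211 201 200 200]
```

apply_moves(dp=[[-0.001, 0, -0.0003], [-0.001, 0, -0.0003], [0, 0, 0]], twist=[[0, 0, -0.03], [0, 0, -0.03], [0, 0, 0]], fingers=[1, 1, 1])

```text
time: 20.45
position: [0.5602, -0.1175, 0.0334]
tool_rot: [-2.298, -2.14, 0.005]
ft_force: [-3.0, -6.2, 1.1]
grip_width: 0.003
grip_force: 3.0
```

```bash
python3 -c "
from h import *
st()"
```

```text
t 20.45 plate [ 0.0377 -0.1021  0.0334] xhead-travel deg -8.83 tilt [-0.0036 -0.001  -1.    ] F plate [-3.53 -5.95  1.14] w 0.003 q [ 0.67  0.39 -0.6   1.83  0.26  1.   -0.11]
```

The master is still on the fence (crop centre 462,192; plate x 46.9 mm). The load eased to 3.5 N after turning back to 9°.

apply_moves(dp=[[0.002, -0.0003, 0], [0.002, -0.0003, 0], [0.002, -0.0003, 0], [0.002, -0.0003, 0], [0.002, -0.0003, 0], [0.002, -0.0003, 0], [0.002, -0.0003, 0]], twist=[[0, 0, 0], [0, 0, 0], [0, 0, 0], [0, 0, 0], [0, 0, 0], [0, 0, 0], [0, 0, 0]], fingers=[1, 1, 1, 1, 1, 1, 1])

```text
time: 21.15
position: [0.5602, -0.1021, 0.0337]
tool_rot: [-2.298, -2.141, 0.002]
ft_force: [-2.5, -3.4, -1.6]
grip_width: 0.007
grip_force: 2.2
```

```bash
python3 -c "
from h import *
st()"
```

```text
t 21.15 plate [ 0.039  -0.0867  0.0337] xhead-travel deg -8.8 tilt [-0.0016 -0.     -1.    ] F plate [-2.73 -3.18 -1.56] w 0.007 q [ 0.65  0.39 -0.6   1.84  0.26  1.   -0.13]
```

apply_moves(dp=[[0.002, -0.0003, 0.0001], [0.002, -0.0003, 0.0001], [0.002, -0.0003, 0], [0.002, -0.0003, 0], [0.002, -0.0003, 0], [0.002, -0.0003, 0], [0.002, -0.0003, 0], [0.002, -0.0003, 0], [0.002, -0.0003, 0], [0.002, -0.0003, 0]], twist=[[0, 0, 0], [0, 0, 0], [0, 0, 0], [0, 0, 0], [0, 0, 0], [0, 0, 0], [0, 0, 0], [0, 0, 0], [0, 0, 0], [0, 0, 0]], fingers=[1, 1, 1, 1, 1, 1, 1, 1, 1, 1])

```text
time: 22.15
position: [0.5586, -0.0821, 0.0336]
tool_rot: [-2.298, -2.141, 0.002]
ft_force: [-2.7, -4.5, -2.0]
grip_width: 0.004
grip_force: 2.4
```

```bash
python3 -c "
from h import *
st()"
```

```text
t 22.15 plate [ 0.039  -0.0666  0.0336] xhead-travel deg -8.81 tilt [-1.7e-03 -3.0e-04 -1.0e+00] F plate [-3.1  -4.23 -1.96] w 0.004 q [ 0.62  0.38 -0.61  1.85  0.26  1.   -0.17]
```

apply_moves(dp=[[0.002, -0.0003, 0.0001], [0.002, -0.0003, 0.0001], [0.002, -0.0003, 0.0001], [0.002, -0.0003, 0], [0.002, -0.0003, 0], [0.002, -0.0003, 0], [0.002, -0.0003, 0], [0.002, -0.0003, 0], [0.002, -0.0003, 0], [0.002, -0.0003, 0]], twist=[[0, 0, 0], [0, 0, 0], [0, 0, 0], [0, 0, 0], [0, 0, 0], [0, 0, 0], [0, 0, 0], [0, 0, 0], [0, 0, 0], [0, 0, 0]], fingers=[1, 1, 1, 1, 1, 1, 1, 1, 1, 1])

```text
time: 23.15
position: [0.557, -0.0627, 0.0335]
tool_rot: [-2.299, -2.141, 0.003]
ft_force: [-2.9, -5.5, -0.9]
grip_width: 0.008
grip_force: 3.1
```

apply_moves(dp=[[0.002, -0.0003, 0], [0.002, -0.0003, 0], [0.002, -0.0003, 0], [0.002, -0.0003, 0], [0.002, -0.0003, 0], [0.002, -0.0003, 0], [0.002, -0.0003, 0], [0.002, -0.0003, 0], [0.002, -0.0003, 0]], twist=[[0, 0, 0], [0, 0, 0], [0, 0, 0], [0, 0, 0], [0, 0, 0], [0, 0, 0], [0, 0, 0], [0, 0, 0], [0, 0, 0]], fingers=[1, 1, 1, 1, 1, 1, 1, 1, 1])

```text
time: 24.05
position: [0.5554, -0.0446, 0.0335]
tool_rot: [-2.299, -2.141, 0.004]
ft_force: [-3.5, -6.5, 0.3]
grip_width: 0.009
grip_force: 3.2
```

```bash
python3 -c "
from h import *
st()"
```

```text
t 24.05 plate [ 0.039  -0.0291  0.0335] xhead-travel deg -8.83 tilt [-0.002  -0.0015 -1.    ] F plate [-4.02 -6.22  0.33] w 0.009 q [ 0.57  0.37 -0.63  1.86  0.26  0.99 -0.24]
```

apply_moves(dp=[[0.0013, -0.0002, -0.0001], [0.0013, -0.0002, 0], [0.0013, -0.0002, 0], [0.0013, -0.0002, 0], [0.0013, -0.0002, 0], [0.0013, -0.0002, 0]], twist=[[0, 0, 0], [0, 0, 0], [0, 0, 0], [0, 0, 0], [0, 0, 0], [0, 0, 0]], fingers=[1, 1, 1, 1, 1, 1])

```text
time: 24.65
position: [0.5547, -0.0365, 0.0335]
tool_rot: [-2.299, -2.141, 0.004]
ft_force: [-4.2, -5.1, -0.9]
grip_width: 0.009
grip_force: 3.0
```

apply_moves(dp=[[0.0013, -0.0002, -0.0001], [0.0013, -0.0002, 0], [0.0013, -0.0002, 0], [0.0013, -0.0002, 0], [0.0013, -0.0002, 0], [0.0013, -0.0002, 0]], twist=[[0, 0, 0], [0, 0, 0], [0, 0, 0], [0, 0, 0], [0, 0, 0], [0, 0, 0]], fingers=[1, 1, 1, 1, 1, 1])

```text
time: 25.25
position: [0.554, -0.0284, 0.0335]
tool_rot: [-2.298, -2.141, 0.003]
ft_force: [-3.5, -5.4, -1.2]
grip_width: 0.006
grip_force: 2.8
```

```bash
python3 -c "
from h import *
st()"
```

```text
t 25.25 plate [ 0.0389 -0.0127  0.0335] xhead-travel deg -8.81 tilt [-2.2e-03 -8.0e-04 -1.0e+00] F plate [-3.98 -5.06 -1.18] w 0.006 q [ 0.55  0.37 -0.64  1.87  0.26  0.99 -0.27]
```

apply_moves(dp=[[0.0013, -0.0002, 0], [0.0013, -0.0002, 0], [0.0013, -0.0002, 0], [0.0013, -0.0002, 0], [0.0013, -0.0002, 0], [0.0013, -0.0002, 0]], twist=[[0, 0, 0], [0, 0, 0], [0, 0, 0], [0, 0, 0], [0, 0, 0], [0, 0, 0]], fingers=[1, 1, 1, 1, 1, 1])

```text
time: 25.85
position: [0.5534, -0.0205, 0.0335]
tool_rot: [-2.298, -2.141, 0.004]
ft_force: [-2.8, -5.0, -1.0]
grip_width: 0.005
grip_force: 2.8
```

apply_moves(dp=[[0.0013, -0.0002, 0], [0.0013, -0.0002, 0], [0.0013, -0.0002, 0], [0.0013, -0.0002, 0], [0.0013, -0.0002, 0]], twist=[[0, 0, 0], [0, 0, 0], [0, 0, 0], [0, 0, 0], [0, 0, 0]], fingers=[1, 1, 1, 1, 1])

```text
time: 26.35
position: [0.5528, -0.014, 0.0335]
tool_rot: [-2.298, -2.141, 0.004]
ft_force: [-3.3, -6.1, -0.7]
grip_width: 0.003
grip_force: 2.8
```

```bash
python3 -c "
from h import *
st()
im=cv2.cvtColor(get_image('top'),cv2.COLOR_RGB2BGR)[122:242,185:350]
cv2.imwrite('pics/c6.png',cv2.resize(im,None,fx=4.8,fy=4.8,interpolation=cv2.INTER_CUBIC))"
```

```text
t 26.35 plate [0.0389 0.0017 0.0335] xhead-travel deg -8.81 tilt [-2.3e-03 -9.0e-04 -1.0e+00] F plate [-3.78 -5.8  -0.67] w 0.003 q [ 0.53  0.36 -0.65  1.87  0.26  0.99 -0.29]
```

View pics/c6.png

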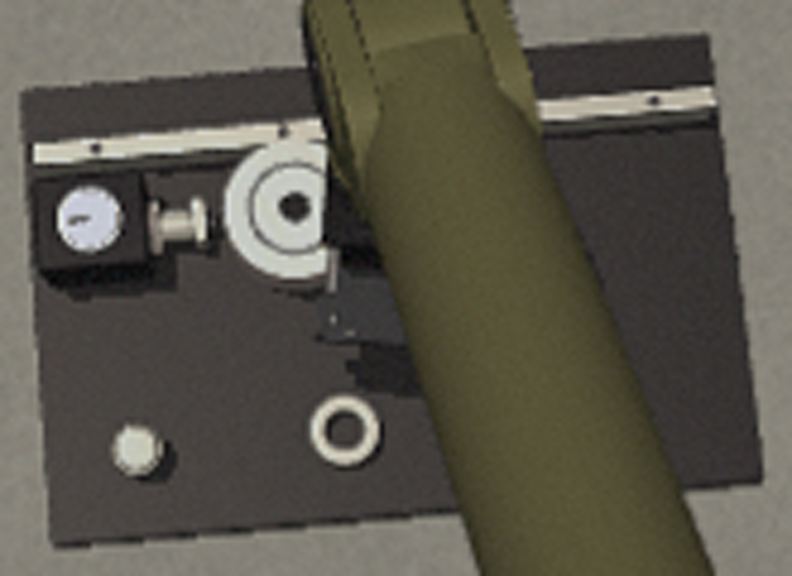

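The master's leading rim is at crop px 224 and the anvil front at about 211, so about 8 mm are left. The master touches the fence.

apply_moves(dp=[[0.0013, -0.0002, 0], [0.0013, -0.0002, 0], [0.0013, -0.0002, 0], [0.0007, -0.0001, 0]], twist=[[0, 0, 0], [0, 0, 0], [0, 0, 0], [0, 0, 0]], fingers=[1, 1, 1, 1])

```text
time: 26.8
position: [0.5524, -0.0092, 0.0335]
tool_rot: [-2.298, -2.141, 0.004]
ft_force: [-3.3, -5.5, -1.8]
grip_width: 0.003
grip_force: 2.8
```

apply_moves(dp=[[0.0007, -0.0001, 0], [0.0007, -0.0001, 0], [0.0007, -0.0001, 0]], twist=[[0, 0, 0], [0, 0, 0], [0, 0, 0]], fingers=[1, 1, 1])

```text
time: 27.1
position: [0.5522, -0.0076, 0.0335]
tool_rot: [-2.298, -2.141, 0.004]
ft_force: [-2.4, -6.1, 0.4]
grip_width: 0.005
grip_force: 3.2
```

apply_moves(dp=[[0.0007, -0.0001, 0], [0.0007, -0.0001, 0], [0.0007, -0.0001, 0]], twist=[[0, 0, 0], [0, 0, 0], [0, 0, 0]], fingers=[1, 1, 1])

```text
time: 27.4
position: [0.5521, -0.0057, 0.0335]
tool_rot: [-2.299, -2.141, 0.004]
ft_force: [-3.4, -6.4, -0.8]
grip_width: 0.001
grip_force: 3.3
```

```bash
python3 -c "
from h import *
st()"
```

```text
t 27.4 plate [0.0389 0.01   0.0335] xhead-travel deg -8.83 tilt [-0.0025 -0.0015 -1.    ] F plate [-3.89 -6.1  -0.77] w 0.001 q [ 0.52  0.36 -0.65  1.88  0.26  0.99 -0.31]
```

apply_moves(dp=[[0.0007, -0.0001, 0], [0.0007, -0.0001, 0], [0.0007, -0.0001, 0]], twist=[[0, 0, 0], [0, 0, 0], [0, 0, 0]], fingers=[1, 1, 1])

```text
time: 27.7
position: [0.5519, -0.0037, 0.0335]
tool_rot: [-2.299, -2.14, 0.005]
ft_force: [-3.8, -6.1, -0.4]
grip_width: 0.003
grip_force: 3.4
```

apply_moves(dp=[[0.0007, -0.0001, 0], [0.0007, -0.0001, 0]], twist=[[0, 0, 0], [0, 0, 0]], fingers=[1, 1])

```text
time: 27.9
position: [0.5518, -0.0023, 0.0335]
tool_rot: [-2.299, -2.141, 0.005]
ft_force: [-3.0, -6.5, -1.3]
grip_width: 0.004
grip_force: 3.5
```

apply_moves(dp=[[0.0007, -0.0001, 0], [0.0007, -0.0001, 0]], twist=[[0, 0, 0], [0, 0, 0]], fingers=[1, 1])

```text
time: 28.1
position: [0.5517, -0.0018, 0.0335]
tool_rot: [2.299, 2.14, -0.006]
ft_force: [-3.1, -9.4, -0.4]
grip_width: 0.006
grip_force: 4.5
```

```bash
python3 -c "
from h import *
st()"
```

```text
t 28.1 plate [0.0388 0.0139 0.0335] xhead-travel deg -8.85 tilt [-0.0026 -0.0029 -1.    ] F plate [-3.84 -9.07 -0.41] w 0.006 q [ 0.52  0.36 -0.65  1.88  0.26  0.99 -0.32]
```

apply_moves(dp=[[0.0006, -0.0001, 0], [0.0006, -0.0001, 0]], twist=[[0, 0, 0], [0, 0, 0]], fingers=[1, 1])

```text
time: 28.3
position: [0.5517, -0.0015, 0.0335]
tool_rot: [2.299, 2.139, -0.007]
ft_force: [-4.2, -10.4, -0.2]
grip_width: 0.002
grip_force: 5.3
```

apply_moves(dp=[[0.0006, -0.0001, 0], [0.0004, -0.0001, 0]], twist=[[0, 0, 0], [0, 0, 0]], fingers=[1, 1])

```text
time: 28.5
position: [0.5517, -0.0013, 0.0335]
tool_rot: [2.299, 2.138, -0.008]
ft_force: [-2.8, -10.6, 0.7]
grip_width: 0.003
grip_force: 5.8
```

```bash
python3 -c "
from h import *
st()"
```

```text
t 28.5 plate [0.0388 0.0144 0.0335] xhead-travel deg -8.91 tilt [-0.0024 -0.0048 -1.    ] F plate [ -3.63 -10.29   0.68] w 0.003 q [ 0.51  0.36 -0.65  1.88  0.26  0.99 -0.33]
```

apply_moves(dp=[[0.0006, -0.0001, 0], [0.0006, -0.0001, 0], [0.0006, -0.0001, 0]], twist=[[0, 0, 0], [0, 0, 0], [0, 0, 0]], fingers=[1, 1, 1])

```text
time: 28.8
position: [0.5516, -0.0008, 0.0335]
tool_rot: [2.299, 2.136, -0.009]
ft_force: [-3.0, -14.4, 0.0]
grip_width: 0.006
grip_force: 7.0
```

```bash
python3 -c "
from h import *
st()"
```

```text
t 28.8 plate [0.0388 0.0149 0.0335] xhead-travel deg -8.96 tilt [-0.0024 -0.0064 -1.    ] F plate [ -4.18 -14.08   0.03] w 0.006 q [ 0.51  0.36 -0.65  1.88  0.27  0.99 -0.33]
```

apply_moves(dp=[[0.0006, -0.0001, 0], [0, 0, 0], [0, 0, 0]], twist=[[0, 0, 0], [0, 0, 0], [0, 0, 0]], fingers=[1, 1, 1])

```text
time: 29.1
position: [0.5516, -0.0007, 0.0336]
tool_rot: [2.3, 2.135, -0.01]
ft_force: [-2.5, -13.9, -0.1]
grip_width: 0.005
grip_force: 7.0
```

```bash
python3 -c "
from h import *
st()"
```

```text
t 29.1 plate [0.0388 0.015  0.0336] xhead-travel deg -8.98 tilt [-0.0023 -0.0068 -1.    ] F plate [ -3.61 -13.67  -0.09] w 0.005 q [ 0.51  0.36 -0.65  1.88  0.27  0.99 -0.33]
```

apply_moves(dp=[[0, 0, 0], [0, 0, 0], [0, 0, 0], [0, 0, 0], [0, 0, 0]], twist=[[0, 0, 0], [0, 0, 0], [0, 0, 0], [0, 0, 0], [0, 0, 0]], fingers=[1, 1, 1, 1, 1])

```text
time: 29.6
position: [0.5516, -0.0006, 0.0336]
tool_rot: [2.299, 2.136, -0.01]
ft_force: [-3.4, -14.3, -0.3]
grip_width: 0.008
grip_force: 7.0
```

apply_moves(dp=[[0.0005, -0.0001, 0], [0, 0, 0], [0, 0, 0], [0, 0, 0], [0, 0, 0], [0, 0, 0], [0, 0, 0], [0, 0, 0]], twist=[[0, 0, 0], [0, 0, 0], [0, 0, 0], [0, 0, 0], [0, 0, 0], [0, 0, 0], [0, 0, 0], [0, 0, 0]], fingers=[1, 1, 1, 1, 1, 1, 1, 1])

```text
time: 30.4
position: [0.5515, -0.0005, 0.0335]
tool_rot: [2.3, 2.135, -0.01]
ft_force: [-3.4, -14.9, -0.1]
grip_width: 0.009
grip_force: 7.4
```

```bash
python3 -c "
from h import *
st()"
```

```text
t 30.4 plate [0.0387 0.0152 0.0335] xhead-travel deg -8.99 tilt [-0.0023 -0.0072 -1.    ] F plate [ -4.64 -14.59  -0.11] w 0.009 q [ 0.51  0.36 -0.65  1.88  0.27  0.99 -0.33]
```

apply_moves(dp=[[-0.0007, 0, 0], [-0.0007, 0, 0], [-0.0007, 0, 0], [-0.0007, 0, 0], [-0.0007, 0, 0], [-0.0007, 0, 0], [-0.0007, 0, 0], [-0.0007, 0, 0], [-0.0007, 0, 0], [-0.0007, 0, 0]], twist=[[0, 0, 0], [0, 0, 0], [0, 0, 0], [0, 0, 0], [0, 0, 0], [0, 0, 0], [0, 0, 0], [0, 0, 0], [0, 0, 0], [0, 0, 0]], fingers=[1, 1, 1, 1, 1, 1, 1, 1, 1, 1])

```text
time: 31.4
position: [0.5518, -0.0012, 0.0337]
tool_rot: [-2.298, -2.141, -0.0]
ft_force: [-0.6, -2.6, -3.0]
grip_width: 0.004
grip_force: 1.5
```

apply_moves(dp=[[-0.002, 0, 0], [-0.004, 0, 0], [-0.01, 0, 0], [-0.02, 0, 0], [-0.03, 0, 0], [0, 0, -0.02], [0, 0, -0.04], [0, 0, -0.04], [-0.02, -0.04, 0], [-0.02, -0.04, 0]], twist=[[0, 0, 0], [0, 0, 0], [0, 0, 0], [0, 0, 0], [0, 0, 0], [0, 0, 0], [0, 0, 0], [0, 0, 0], [0, 0, 0], [0, 0, 0]], fingers=[1, 1, 1, 1, 1, 1, 1, 1, 1, 1])

```text
time: 32.4
position: [0.4657, -0.1016, 0.1356]
tool_rot: [2.294, 2.142, 0.005]
ft_force: [-1.4, -1.1, -0.5]
grip_width: 0.004
grip_force: 0.0
```

apply_moves(dp=[[-0.035, 0, -0.01], [-0.04, 0, -0.01], [-0.04, 0, 0], [-0.04, 0, 0], [-0.04, 0, 0], [0, 0, 0], [0, 0, 0], [0, 0, 0]], twist=[[0, 0, 0], [0, 0, 0], [0, 0, 0], [0, 0, 0], [0, 0, 0], [0, 0, 0], [0, 0, 0], [0, 0, 0]], fingers=[1, 1, 1, 1, 1, 1, 1, 1])

```text
time: 33.2
position: [0.4513, -0.2949, 0.154]
tool_rot: [-2.297, -2.143, -0.001]
ft_force: [0.2, 0.9, 0.4]
grip_width: 0.005
grip_force: 0.0
```

```bash
python3 -c "
from h import *
st()
im=cv2.cvtColor(get_image('top'),cv2.COLOR_RGB2BGR)[122:242,185:350]
cv2.imwrite('pics/c7.png',cv2.resize(im,None,fx=4.8,fy=4.8,interpolation=cv2.INTER_CUBIC))"
```

```text
t 33.2 plate [-0.0855 -0.2699  0.154 ] xhead-travel deg -8.71 tilt [ 5.e-04  7.e-04 -1.e+00] F plate [0.29 0.89 0.42] w 0.005 q [ 0.97  0.16 -0.48  1.8   0.08  1.2   0.4 ]
```

View pics/c7.png

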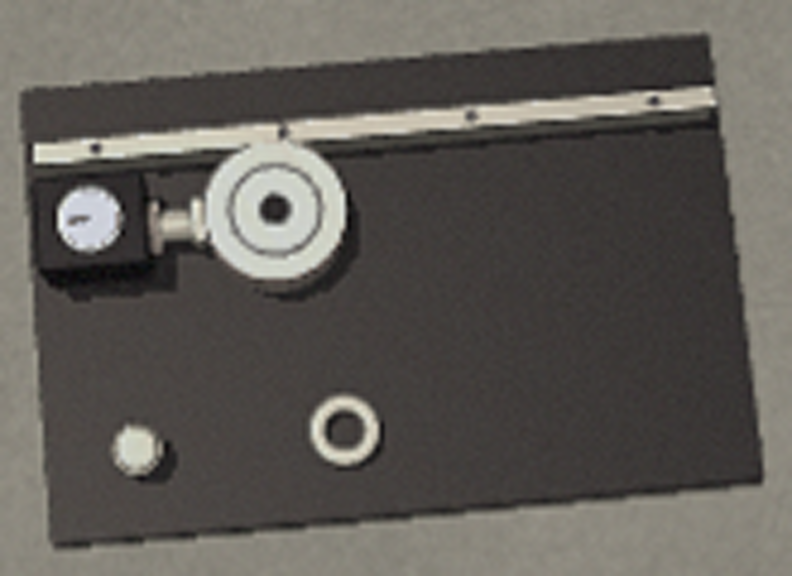

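The master (crop centre 275,209) stands against the fence and the anvil. The ring and collet are unmoved and the robot is clear.

```bash
python3 -c "
from h import *
print(plate(unproj('top',crop([[275,209]]),.065)))
print(ctrl.close_job())"
```

```text
[[0.04607214 0.06929262 0.065     ]]
the job is handed in; nothing more can be done
None
```

The job is handed in at about 33 s: the master stands against the fence and the gauge anvil after about 9–10 N for over half a second, fence load stayed near 11 N at most, and contact along the fence rests on camera views and forces that fell close to zero for a stretch around 19 s.

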